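Refill the press drift rack

ROBOT

A 6-joint arm with a two-finger parallel gripper is mounted at the origin on a cart in front of the work surface, level with it; the furniture and walls round the work are solid. World frame = base frame: x ahead of the robot, y to its left, z up, the work surface at z = 0. Lengths are in m, angles in rad, forces in N, time in s.
With the tool pointing down it reaches from about 0.35 to 0.775 m from the base axis. Payload 7.3 kg.
Tool frame: the origin (TCP) lies on the front face of the gripper's body, between the roots of the fingers; the fingertips stand ahead of it and the grasp point (between the pads) lies 47 mm ahead of it (finger_overhang is the z of the fingertips in the tool frame, in m); z points along the fingers, y is the line along which they close (so a half turn about z gives the same grasp; the last joint's range is limited). The gripper opens to 92 mm and grips with 3 to 60 N. Pads are 19 mm wide; open, the fingers measure 130 mm over their backs; the gripper's body (75 mm by 190 mm) begins 47 mm behind the grasp point.
Start: joints at [-1.406, 0.342, 1.524, -0, 1.275, -0.146], TCP at [0.161, -0.5, 0.292] pointing down, gripper open.
Joint ranges: [-2.53, 2.53], [-0.77, 2.02], [0.04, 2.7], [-1, 4.14], [0.28, 2.66], [-3.11, 3.11]. Speed limits (rad/s): [2.57, 2.57, 3.14, 3.14, 3.14, 3.14].

INTERFACE

Orientations are given as [roll, pitch, yaw] about the fixed x, y, z axes, in that order (R = Rz(yaw) Ry(pitch) Rx(roll)).
In Python, from cell import * gives the robot as it stands. The module is installed in compiled form; this text tells all that it offers.
- The arm moves only by the tool arm_command, never from a script. Its argument "series" is a list of rows, each an object of numbers: "x", "y", "z": the shift along the tool's x, y, z in mm; "rx", "ry", "rz": the turn, a rotation vector about the tool's x, y, z in degrees. A call has 1 to 20 rows; each row is the pose to reach, as a shift and turn from the pose commanded when the call began, along the tool's axes at that moment; what a row does not reach only later rows make up. A row lasts 1/10 s, in which the tool goes at most 50 mm and 8.59 degrees, less where a joint would pass 70% of its speed; a pose out of reach is approached as far as the arm can. A call with a gripper value outside its range is refused whole. "hand" is the finger opening in mm, from 0 to 91.8, set as the call begins (left out, the last holds). The fingers move at their own pace and stop on an object; "squeeze" is the grip in N (left out, the last holds). Time passes only in rows, so rows that repeat a pose let the fingers close. It gives the time, the measured TCP pose, the force, the opening and the grip force at its end, in the units of the state.
- observe(): the state, without advancing time (a new reading comes with each control period).
- read_camera(name): name is "scene" or "top" or "wrist"; returns a dict with "pixels" (480x640x3 uint8, blue, green, red), "K" (3x3 intrinsics, pixels), "rvec" (rotation vector, rad) and "tvec" (3), from world to camera coordinates, as OpenCV has them. Camera axes: x right, y down, z forward; pixel columns grow to the right and rows downward; lengths in m; the calibration is good to about 2 mm. A picture is of the moment at which its call begins. There is no depth.
- hand_in(): hands the job in; it is judged then, once.
Trained networks look in a picture, given as the dict that the camera call returned (one of the last four; its "shot" number tells which), for a name from the list of things; names that differ only in an ending like _2 or _b are one class to them, and where a whole thing is asked for, a point or a joint stands for the part that bears it (a point fixed in the world has none). Each returns a list of dicts, best first, with "confidence" (0 to 1); they miss things now and then, are a little off and sometimes report something else, mostly with a low value. They report only what shows in the picture. A call takes as long as a camera call.
- boxes_of(picture, query): "point" ([x, y, z] in m, in world coordinates, good to about 4 mm: the middle of the surface that is visible of it).
- trace(picture, query): "pixels" (480x640 bool, what is visible of it).
- mark_of(picture, query): "point" ([x, y, z] in m, in world coordinates, good to about 4 mm: a listed point, or the origin of a listed thing).
The state is a dict: "time": time; "qpos": joint angles; "qvel": joint speeds; "joint_efforts": joint torques, N m; "tool_pos": TCP position; "tool_rot": TCP orientation; "contact_force": force on the tool from outside, world axes, zero at the start; "torque": the same for the moment, N m; "opening": finger opening in m; "grip_force": force on a finger pad.
Only numpy, scipy, OpenCV 4.12 (cv2) and the standard library are available. Lean on these libraries where they do the work, as an engineer would, in place of code of your own. Each camera call takes 0.05 s, during which the arm holds its last target. There are 200 camera calls.

TASK

Complete the leaning drift rack: two of its five pockets are empty, so put the two spare drifts from the bench into them, head uppermost, and one racked drift was left standing proud of its clip. Press these three square towards the plate, without forcing them, until the sprung roller jaw snaps over the shank and the drift lies home on both forks. Leave the two drifts that are already home where they are, and do not knock over the oil can or the flux bottle.

Things in the scene. Friction and masses are not known exactly. Their poses are not given: they have to be found in the camera images.
- cradle: grey leaning plate of the drift rack, 366 mm wide, 185 mm along the slope, 30 degrees from level, fixed. Origin on its face, 70 mm above the bench; x up the slope, away from the robot, y to the left, z square out of the plate. Five pockets 70 mm apart, each with a black lower fork at x -70 mm and an upper fork clip with a sprung jaw at x +40 mm; nothing on the plate between, x -60 to +30 mm
- oil_can: small red oil can with a spout, 60 mm in diameter, 130 mm high, standing loose on the bench; origin under its centre, z up
- flux_bottle: blue dropper bottle, 52 mm in diameter, 137 mm high, standing loose behind the rack; origin under its centre, z up
- pocket_1 (a point): pocket 1 from the left, filled or empty at the start: where a drift's shoulder lies when home (cradle frame x 50, y +140, z 32 mm; shank along -x). Fork thickness 16 mm (upper), 12 mm (lower); saddles 21 mm above the plate, 25 mm between prongs, flared tips up to 70 mm (upper, right) and 54 mm (lower)
- pocket_2 (a point): pocket 2 from the left, filled or empty at the start: where a drift's shoulder lies when home (cradle frame x 50, y +70, z 32 mm; shank along -x). Forks as at pocket 1
- pocket_3 (a point): pocket 3 from the left, filled or empty at the start: where a drift's shoulder lies when home (cradle frame x 50, y +0, z 32 mm; shank along -x). Forks as at pocket 1
- pocket_4 (a point): pocket 4 from the left, filled or empty at the start: where a drift's shoulder lies when home (cradle frame x 50, y -70, z 32 mm; shank along -x). Forks as at pocket 1
- pocket_5 (a point): pocket 5 from the left, filled or empty at the start: where a drift's shoulder lies when home (cradle frame x 50, y -140, z 32 mm; shank along -x). Forks as at pocket 1
- jaw_1 (a joint): sprung steel jaw of pocket 1, rad: 0 closed, about 0.1 as a shank passes. It stands left of the upper clip and carries a white roller, 12 mm in diameter, centre 12.5 mm left of the pocket's middle and 45 mm above the plate, over the shank's path. A shank pushed towards the plate forces it aside (10 to 20 N); home, the roller has sprung back over it
- jaw_2 (a joint): sprung steel jaw of pocket 2, rad: 0 closed, about 0.1 as a shank passes. As jaw_1
- jaw_3 (a joint): sprung steel jaw of pocket 3, rad: 0 closed, about 0.1 as a shank passes. As jaw_1
- jaw_4 (a joint): sprung steel jaw of pocket 4, rad: 0 closed, about 0.1 as a shank passes. As jaw_1
- jaw_5 (a joint): sprung steel jaw of pocket 5, rad: 0 closed, about 0.1 as a shank passes. As jaw_1
- drift_a: Steel press drift: round shank 22 mm in diameter, 150 mm long, hexagonal head 28 mm across flats, 16 mm long; 0.25 to 0.5 kg. Origin on the axis at the dark ring, 112 mm below the shoulder; x points along the axis to the head (shank at x -38 to +112 mm, head +112 to +128 mm). At the start it is in the rack, home or proud.
- shoulder_a (a point): the shoulder of drift_a: the point on its axis where shank and head meet, 112 mm along x from its origin
- drift_b: Steel press drift: round shank 22 mm in diameter, 150 mm long, hexagonal head 28 mm across flats, 16 mm long; 0.25 to 0.5 kg. Origin on the axis at the dark ring, 112 mm below the shoulder; x points along the axis to the head (shank at x -38 to +112 mm, head +112 to +128 mm). At the start it is in the rack, home or proud.
- shoulder_b (a point): the shoulder of drift_b: the point on its axis where shank and head meet, 112 mm along x from its origin
- drift_c: Steel press drift: round shank 22 mm in diameter, 150 mm long, hexagonal head 28 mm across flats, 16 mm long; 0.25 to 0.5 kg. Origin on the axis at the dark ring, 112 mm below the shoulder; x points along the axis to the head (shank at x -38 to +112 mm, head +112 to +128 mm). At the start it is in the rack, home or proud.
- shoulder_c (a point): the shoulder of drift_c: the point on its axis where shank and head meet, 112 mm along x from its origin
- drift_d: Steel press drift: round shank 22 mm in diameter, 150 mm long, hexagonal head 28 mm across flats, 16 mm long; 0.25 to 0.5 kg. Origin on the axis at the dark ring, 112 mm below the shoulder; x points along the axis to the head (shank at x -38 to +112 mm, head +112 to +128 mm). A spare: at the start it lies on the bench right of the rack, head away from the robot.
- shoulder_d (a point): the shoulder of drift_d: the point on its axis where shank and head meet, 112 mm along x from its origin
- drift_e: Steel press drift: round shank 22 mm in diameter, 150 mm long, hexagonal head 28 mm across flats, 16 mm long; 0.25 to 0.5 kg. Origin on the axis at the dark ring, 112 mm below the shoulder; x points along the axis to the head (shank at x -38 to +112 mm, head +112 to +128 mm). A spare: at the start it lies on the bench in front of the rack, head to the left.
- shoulder_e (a point): the shoulder of drift_e: the point on its axis where shank and head meet, 112 mm along x from its origin

How it is judged:
At the end, for the whole second after the job is handed in: Every one of the five pockets holds a drift that is home (shoulder centre within 12 mm of the pocket's point, shank parallel to the slope within 0.05 rad, head up) with its jaw closed (under 0.06 rad), and all drifts are at rest (((distance between shoulder_a and pocket_1 below 0.012 m and angle between the x axis of drift_a and the x axis of cradle, either way round below 0.05 rad) or (distance between shoulder_b and pocket_1 below 0.012 m and angle between the x axis of drift_b and the x axis of cradle, either way round below 0.05 rad) or (distance between shoulder_c and pocket_1 below 0.012 m and angle between the x axis of drift_c and the x axis of cradle, either way round below 0.05 rad) or (distance between shoulder_d and pocket_1 below 0.012 m and angle between the x axis of drift_d and the x axis of cradle, either way round below 0.05 rad) or (distance between shoulder_e and pocket_1 below 0.012 m and angle between the x axis of drift_e and the x axis of cradle, either way round below 0.05 rad)) and ((distance between shoulder_a and pocket_2 below 0.012 m and angle between the x axis of drift_a and the x axis of cradle, either way round below 0.05 rad) or (distance between shoulder_b and pocket_2 below 0.012 m and angle between the x axis of drift_b and the x axis of cradle, either way round below 0.05 rad) or (distance between shoulder_c and pocket_2 below 0.012 m and angle between the x axis of drift_c and the x axis of cradle, either way round below 0.05 rad) or (distance between shoulder_d and pocket_2 below 0.012 m and angle between the x axis of drift_d and the x axis of cradle, either way round below 0.05 rad) or (distance between shoulder_e and pocket_2 below 0.012 m and angle between the x axis of drift_e and the x axis of cradle, either way round below 0.05 rad)) and ((distance between shoulder_a and pocket_3 below 0.012 m and angle between the x axis of drift_a and the x axis of cradle, either way round below 0.05 rad) or (distance between shoulder_b and pocket_3 below 0.012 m and angle between the x axis of drift_b and the x axis of cradle, either way round below 0.05 rad) or (distance between shoulder_c and pocket_3 below 0.012 m and angle between the x axis of drift_c and the x axis of cradle, either way round below 0.05 rad) or (distance between shoulder_d and pocket_3 below 0.012 m and angle between the x axis of drift_d and the x axis of cradle, either way round below 0.05 rad) or (distance between shoulder_e and pocket_3 below 0.012 m and angle between the x axis of drift_e and the x axis of cradle, either way round below 0.05 rad)) and ((distance between shoulder_a and pocket_4 below 0.012 m and angle between the x axis of drift_a and the x axis of cradle, either way round below 0.05 rad) or (distance between shoulder_b and pocket_4 below 0.012 m and angle between the x axis of drift_b and the x axis of cradle, either way round below 0.05 rad) or (distance between shoulder_c and pocket_4 below 0.012 m and angle between the x axis of drift_c and the x axis of cradle, either way round below 0.05 rad) or (distance between shoulder_d and pocket_4 below 0.012 m and angle between the x axis of drift_d and the x axis of cradle, either way round below 0.05 rad) or (distance between shoulder_e and pocket_4 below 0.012 m and angle between the x axis of drift_e and the x axis of cradle, either way round below 0.05 rad)) and ((distance between shoulder_a and pocket_5 below 0.012 m and angle between the x axis of drift_a and the x axis of cradle, either way round below 0.05 rad) or (distance between shoulder_b and pocket_5 below 0.012 m and angle between the x axis of drift_b and the x axis of cradle, either way round below 0.05 rad) or (distance between shoulder_c and pocket_5 below 0.012 m and angle between the x axis of drift_c and the x axis of cradle, either way round below 0.05 rad) or (distance between shoulder_d and pocket_5 below 0.012 m and angle between the x axis of drift_d and the x axis of cradle, either way round below 0.05 rad) or (distance between shoulder_e and pocket_5 below 0.012 m and angle between the x axis of drift_e and the x axis of cradle, either way round below 0.05 rad)) and value of joint each of jaw_1, jaw_2, jaw_3, jaw_4, jaw_5 below 0.06 rad and linear speed of each of drift_c, drift_d, drift_e below 0.02 m/s); the robot touches nothing.
It fails at once if a drift that was home at the start is moved by more than 15 mm (distance of any of shoulder_a, shoulder_b from where it was at the start of the episode above 0.015 m).
It fails at once if a drift is forced into the rack with more than 60 N (contact force between any of drift_c, drift_d, drift_e and cradle above 60 N).
It fails at once if the oil can or the flux bottle is knocked over (angle between any of oil_can, flux_bottle's own z axis and vertical above 0.5 rad).
It also fails if it takes over 72 s, if anything falls off the work surface, if the arm or the gripper's body presses on something with over 40 N, if the wrist force passes 120 N, or if a joint passes its speed limit or range.

## Working session

There is one attempt and no reset: what is moved stays moved. The work goes in short steps, Python scripts to look and compute and a tool call to move; the robot and the scene stay as the last step left them, time stands still between calls to the robot, and variables do not carry over. Pictures are saved under pics/ and viewed, at most 10 in all, crops included, and the job is handed in when it is done.

Besides the shell and the picture viewer there is one more tool, called as name(argument=value, ...), one argument or row to a line, values as JSON. arm_command: Moves the arm, as the interface text tells. Its arguments: {"type":"object","properties":{"series":{"type":"array"},"hand":{"type":"number"},"squeeze":{"type":"number"}},"required":["series"]}

```bash
mkdir -p pics; cat > h.py <<'E'
from cell import *
import numpy as np, cv2
from scipy.spatial.transform import Rotation as R
np.set_printoptions(precision=4,suppress=True)
def proj(p,P): return cv2.projectPoints(np.array(P,float).reshape(-1,1,3),p["rvec"],p["tvec"],p["K"],None)[0].reshape(-1,2)
def ray(p,uv):
    Rm=cv2.Rodrigues(p["rvec"])[0]; d=Rm.T@np.linalg.inv(p["K"])@np.array([uv[0],uv[1],1.]); return -Rm.T@np.ravel(p["tvec"]),d/np.linalg.norm(d)
def tri(obs):
    A=np.zeros((3,3));b=np.zeros(3)
    for p,uv in obs:
        o,d=ray(p,uv);M=np.eye(3)-np.outer(d,d);A+=M;b+=M@o
    return np.linalg.solve(A,b)
E
python3 - <<'E'
from h import *
s=observe();print(s)
for n in("scene","top"):
    p=read_camera(n);cv2.imwrite(f"pics/{n}0.png",p["pixels"])
    for q in("cradle","pocket_1","drift_a","shoulder_a","jaw_1","oil_can","flux_bottle"):
        print(n,q,[(np.round(m["point"],3).tolist(),round(m["confidence"],2)) for m in mark_of(p,q)])
E
```

```text
{'time': 0.0, 'qpos': array([-1.406 ,  0.3427,  1.525 ,  0.    ,  1.2754, -0.146 ]), 'qvel': array([ 0.001 ,  0.0001, -0.0006,  0.0008,  0.0018,  0.0006]), 'joint_efforts': array([ -0.0026, -43.1252, -24.422 ,   0.0716,   0.0563,  -0.0001]), 'tool_pos': array([ 0.1605, -0.4995,  0.2916]), 'tool_rot': array([-3.1401, -0.0002,  0.3108]), 'contact_force': array([-0.3609, -1.0434,  0.225 ]), 'torque': array([ 0.0177, -0.0544,  0.011 ]), 'grip_force': 0.0, 'opening': 0.09165219999362845}
scene cradle [([0.637, 0.126, 0.069], 0.57)]
scene pocket_1 [([0.653, -0.022, 0.126], 0.76), ([0.663, 0.121, 0.119], 0.7), ([0.662, 0.048, 0.123], 0.62), ([0.67, 0.185, 0.121], 0.59), ([0.671, 0.259, 0.12], 0.58)]
scene drift_a [([0.443, -0.09, 0.012], 0.97), ([0.57, 0.194, 0.066], 0.94), ([0.555, -0.014, 0.068], 0.88), ([0.527, -0.26, 0.012], 0.69), ([0.562, 0.126, 0.068], 0.6)]
scene shoulder_a [([0.669, 0.189, 0.127], 0.87), ([0.418, 0.02, 0.017], 0.81), ([0.649, 0.121, 0.141], 0.78), ([0.655, -0.021, 0.121], 0.64), ([0.637, -0.254, 0.011], 0.64)]Traceback (most recent call last):
  File "<stdin>", line 6, in <module>
ValueError: it knows: cradle, drift, flux_bottle, oil_can, pocket, shoulder
```

```bash
python3 - <<'E'
from h import *
ps=[]
for n in("scene","top"):
    p=read_camera(n);ps.append(p);cv2.imwrite(f"pics/{n}0.png",p["pixels"])
    print(n,"cam",ray(p,(320,240)))
    for q in("cradle","pocket_1","drift_a","shoulder_a","oil_can","flux_bottle"):
        print(n,q,[(np.round(m["point"],3).tolist(),round(m["confidence"],2),proj(p,m["point"]).round().astype(int).tolist()) for m in mark_of(p,q)])
E
```

```text
scene cam (array([0.1782, 0.5343, 0.6361]), array([ 0.4715, -0.6224, -0.6247]))
scene cradle [([0.637, 0.125, 0.072], 0.63, [[252, 278]])]
scene pocket_1 [([0.658, 0.051, 0.123], 0.97, [[269, 229]]), ([0.654, -0.02, 0.124], 0.82, [[295, 211]]), ([0.672, 0.189, 0.118], 0.71, [[207, 271]]), ([0.672, 0.257, 0.119], 0.61, [[174, 295]]), ([0.666, 0.122, 0.119], 0.58, [[238, 250]]), ([0.654, -0.019, 0.121], 0.16, [[295, 212]]), ([0.639, -0.254, 0.015], 0.15, [[366, 204]])]
scene drift_a [([0.57, 0.194, 0.067], 0.83, [[254, 321]]), ([0.44, -0.09, 0.008], 0.7, [[409, 281]]), ([0.525, -0.263, 0.013], 0.63, [[412, 219]])]
scene shoulder_a [([0.652, 0.118, 0.144], 0.97, [[244, 240]]), ([0.655, -0.019, 0.124], 0.9, [[295, 211]]), ([0.638, -0.255, 0.012], 0.83, [[367, 205]]), ([0.665, 0.189, 0.128], 0.82, [[209, 268]]), ([0.42, 0.017, 0.015], 0.56, [[391, 317]])]
scene oil_can [([0.415, -0.209, -0.001], 0.91, [[447, 256]])]
scene flux_bottle [([0.803, 0.074, 0.0], 0.89, [[214, 258]])]
top cam (array([0.4479, 0.0081, 1.3482]), array([ 0.1341,  0.006 , -0.9909]))
top cradle [([0.635, 0.122, 0.069],
[... 385 characters left out ...]
], 0.88, [[248, 262]]), ([0.532, -0.258, 0.013], 0.85, [[427, 275]]), ([0.559, -0.013, 0.07], 0.77, [[332, 265]]), ([0.562, 0.128, 0.07], 0.57, [[275, 264]]), ([0.438, -0.091, 0.015], 0.57, [[363, 313]]), ([0.797, 0.079, -0.0], 0.45, [[296, 179]])]
top shoulder_a [([0.651, -0.021, 0.126], 0.92, [[335, 224]]), ([0.663, 0.188, 0.119], 0.9, [[248, 221]]), ([0.649, 0.121, 0.144], 0.88, [[275, 225]]), ([0.636, -0.253, 0.016], 0.85, [[423, 235]]), ([0.417, 0.019, 0.014], 0.6, [[320, 322]]), ([0.438, -0.091, 0.014], 0.15, [[363, 313]])]
top oil_can [([0.412, -0.214, 0.001], 0.59, [[411, 322]])]
top flux_bottle [([0.794, 0.076, -0.002], 0.67, [[297, 180]]), ([0.416, -0.21, 0.0], 0.31, [[409, 321]])]
```

View pics/scene0.png

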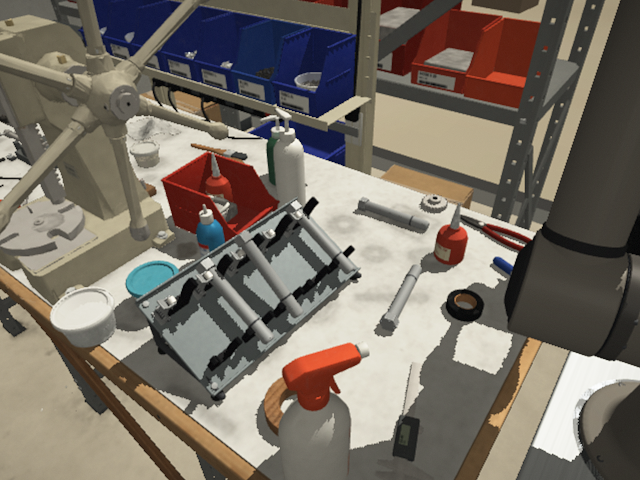

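```bash
ls pics
```

```text
scene0.png
top0.png
```

View pics/top0.png

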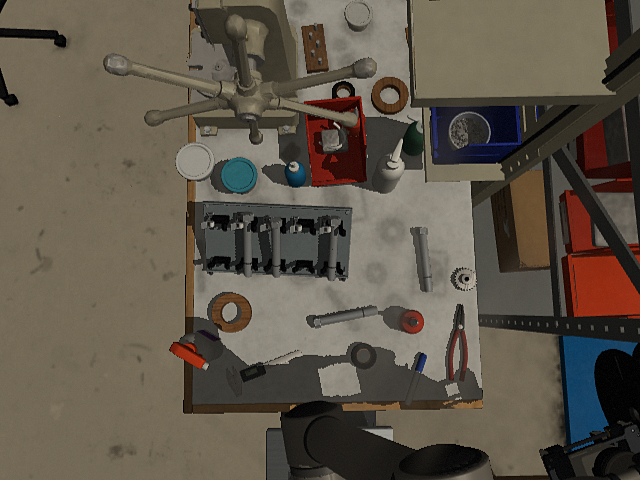

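The scene shows the rack with drifts in pockets 2, 3 and 5 (shoulders near (209,268), (244,240), (295,211)). Pocket 3's shoulder sits about 20 mm high, so it is the proud one, and pockets 1 and 4 are empty. Spare e lies around (400,300) and spare d around (392,213). The top view agrees: d around (423,258), e around (342,317), oil can (411,321), flux bottle (296,174).

```bash
cat >> h.py <<'E'
from scipy.optimize import least_squares
PY=[.14,.07,0,-.07,-.14]
def cradleR(yaw): return R.from_euler('z',yaw).as_matrix()@R.from_euler('y',-30,degrees=True).as_matrix()
def fit(pts):  # pts list of (i,point) pockets
    f=lambda v:np.concatenate([v[:3]+cradleR(v[3])@[.05,PY[i],.032]-q for i,q in pts])
    return least_squares(f,[.635,.122,.07,-.07],loss='soft_l1',f_scale=.004)
def assign(points,c=(.635,.122,.07,-.07)):
    out=[]
    for q in points:
        d=[np.linalg.norm(np.array(c[:3])+cradleR(c[3])@[.05,y,.032]-q) for y in PY]
        if min(d)<.025: out.append((int(np.argmin(d)),np.array(q)))
    return out
def axis(p,mask,z=.011):
    m=mask.astype(np.uint8); ys,xs=np.nonzero(m)
    W=[]
    for u,v in zip(xs,ys):
        o,d=ray(p,(u,v)); W.append((o+d*(z-o[2])/d[2])[:2])
    W=np.array(W); r=cv2.minAreaRect((W*1000).astype(np.float32)); return r
E
python3 - <<'E'
from h import *
import cell;print([n for n in dir(cell) if not n.startswith('_')]); print(globals().get("finger_overhang"))
P=[]
for k in range(3):
  for n in("scene","top"):
    p=read_camera(n); pts=assign([m["point"] for m in mark_of(p,"pocket_1") if m["confidence"]>.4])
    P+=pts; r=fit(pts); print(n,r.x,(r.fun.reshape(-1,3)*1000).std(0))
    if k==0:
      for t in trace(p,"drift_d"):
        if t["confidence"]<.4: continue
        print(" mask",t["confidence"],t["pixels"].sum(),axis(p,t["pixels"]))
    if k:
      print(" sh",[(np.round(m["point"],3).tolist(),round(m["confidence"],2)) for m in mark_of(p,"shoulder_a") if m["confidence"]>.4])
      print(" or",[(np.round(m["point"],3).tolist(),round(m["confidence"],2)) for m in mark_of(p,"drift_a") if m["confidence"]>.4])
r=fit(P);print(r.x,len(P))
E
```

```text
['IKError', 'boxes_of', 'finger_overhang', 'hand_in', 'mark_of', 'observe', 'read_camera', 'trace']
0.0655
scene [ 0.6365  0.1196  0.0684 -0.0694] [1.3541 1.4029 2.5577]
 mask 0.97 1459 ((682.1829833984375, 137.3342742919922), (37.92325210571289, 261.855712890625), 75.04984283447266)
 mask 0.9 922 ((429.7701416015625, -48.53437042236328), (31.265409469604492, 184.35995483398438), 9.405715942382812)
 mask 0.78 938 ((668.0404052734375, -105.61101531982422), (38.873008728027344, 270.6863708496094), 66.69996643066406)
 mask 0.72 767 ((575.367431640625, -256.7762145996094), (180.072998046875, 51.89319610595703), 0.10472097992897034)
 mask 0.61 1402 ((683.3720092773438, 49.98036575317383), (38.76710510253906, 279.7806091308594), 64.97390747070312)
top [ 0.6361  0.1229  0.0709 -0.0776] [1.6544 2.4461 2.6793]
 mask 0.87 548 ((613.1986083984375, 133.97828674316406), (31.535829544067383, 157.86361694335938), 89.57523345947266)
 mask 0.86 532 ((573.4031372070312, -253.26336669921875), (165.9371795654297, 29.177587509155273), 2.6157662868499756)
 mask 0.83 535 ((609.1661376953125, -18.7790145874
[... 1163 characters left out ...]
[0.419, 0.02, 0.016], 0.68), ([0.664, 0.188, 0.126], 0.6), ([0.637, -0.251, 0.011], 0.59)]
 or [([0.569, 0.193, 0.065], 0.92), ([0.527, -0.26, 0.011], 0.81), ([0.444, -0.088, 0.008], 0.69), ([0.556, -0.011, 0.065], 0.65), ([0.565, 0.126, 0.072], 0.62)]
top [ 0.636   0.1213  0.071  -0.0757] [1.7148 1.6005 2.3676]
 sh [([0.647, 0.122, 0.145], 0.89), ([0.418, 0.02, 0.016], 0.88), ([0.664, 0.191, 0.12], 0.68), ([0.654, -0.022, 0.122], 0.68), ([0.637, -0.253, 0.013], 0.66), ([0.661, 0.122, 0.126], 0.53)]
 or [([0.557, -0.014, 0.07], 0.91), ([0.564, 0.124, 0.068], 0.7), ([0.532, -0.256, 0.013], 0.7), ([0.437, -0.096, 0.014], 0.64), ([0.57, 0.194, 0.069], 0.55)]
[ 0.6362  0.1215  0.0697 -0.07  ] 29
```

```bash
cat >> h.py <<'E'
C=np.array([.6362,.1215,.0697]); CY=-.070
def down(yawdeg): return R.from_euler('xyz',[180,0,yawdeg],degrees=True)
def rackR(): # tool x up slope, tool z into plate
    M=cradleR(CY); return R.from_matrix(np.c_[M[:,0],-M[:,1],-M[:,2]])
def rk(x,y,z): return C+cradleR(CY)@np.array([x,y,z])
def rows(T):
    s=observe(); p0=s["tool_pos"]; R0=R.from_euler('xyz',s["tool_rot"])
    for p,r in T:
        d=R0.inv().apply(np.array(p)-p0)*1000; v=(R0.inv()*r).as_rotvec(degrees=True)
        print("xyz",d.round(1),"rot",v.round(1),"rows>=",max(np.linalg.norm(d)/50,np.linalg.norm(v)/8.59).round(1))
E
python3 - <<'E'
from h import *
rows([((.582,-.2555,.17),down(3)),((.582,-.2555,.0685),down(3))])
E
```

```text
xyz [ 476.  -103.8  122.2] rot [ 0.  -0.  14.8] rows>= 10.0
xyz [ 476.  -103.8  223.7] rot [ 0.  -0.  14.8] rows>= 10.7
```

arm_command(
  series=[
    {"x": 476, "y": -104, "z": 122, "rz": 14.8},
    {"x": 476, "y": -104, "z": 122, "rz": 14.8},
    {"x": 476, "y": -104, "z": 122, "rz": 14.8},
    {"x": 476, "y": -104, "z": 122, "rz": 14.8},
    {"x": 476, "y": -104, "z": 122, "rz": 14.8},
    {"x": 476, "y": -104, "z": 122, "rz": 14.8},
    {"x": 476, "y": -104, "z": 122, "rz": 14.8},
    {"x": 476, "y": -104, "z": 122, "rz": 14.8},
    {"x": 476, "y": -104, "z": 122, "rz": 14.8},
    {"x": 476, "y": -104, "z": 122, "rz": 14.8},
    {"x": 476, "y": -104, "z": 122, "rz": 14.8},
    {"x": 476, "y": -104, "z": 122, "rz": 14.8},
  ],
  hand=60,
  squeeze=40,
)

```text
invalid input
```

```bash
python3 - <<'E'
from h import *
p=read_camera("wrist");cv2.imwrite("pics/w1.png",p["pixels"])
print(ray(p,(320,240)))
for q in("drift_d","shoulder_d"):
    print([(np.round(m["point"],3).tolist(),round(m["confidence"],2)) for m in mark_of(p,q)])
for t in trace(p,"drift_d"): print(t["confidence"],t["pixels"].sum(),axis(p,t["pixels"]))
s=observe();print(s["time"],s["tool_pos"],s["tool_rot"],s["contact_force"])
rows([((.582,-.2555,.0685),down(3))])
E
```

```text
(array([ 0.2284, -0.4777,  0.3842]), array([-0.2498, -0.0698, -0.9658]))
[]
[]
2.25 [ 0.1606 -0.4999  0.2922] [3.1415 0.     0.3108] [-0.2469 -0.8476 -0.4955]
xyz [ 476.  -103.8  223.7] rot [ 0.  -0.  14.8] rows>= 10.7
```

View pics/w1.png

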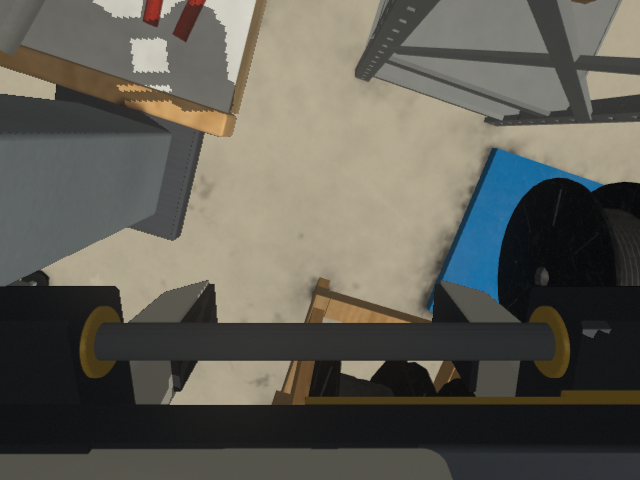

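The wrist picture shows only the floor beside the bench, because the move was refused and the arm is still at its start. I'll retry with all six numbers in each row.

arm_command(
  series=[
    {"x": 476, "y": -104, "z": 122, "rx": 0, "ry": 0, "rz": 14.8},
    {"x": 476, "y": -104, "z": 122, "rx": 0, "ry": 0, "rz": 14.8},
    {"x": 476, "y": -104, "z": 122, "rx": 0, "ry": 0, "rz": 14.8},
    {"x": 476, "y": -104, "z": 122, "rx": 0, "ry": 0, "rz": 14.8},
    {"x": 476, "y": -104, "z": 122, "rx": 0, "ry": 0, "rz": 14.8},
    {"x": 476, "y": -104, "z": 122, "rx": 0, "ry": 0, "rz": 14.8},
    {"x": 476, "y": -104, "z": 122, "rx": 0, "ry": 0, "rz": 14.8},
    {"x": 476, "y": -104, "z": 122, "rx": 0, "ry": 0, "rz": 14.8},
    {"x": 476, "y": -104, "z": 122, "rx": 0, "ry": 0, "rz": 14.8},
    {"x": 476, "y": -104, "z": 122, "rx": 0, "ry": 0, "rz": 14.8},
    {"x": 476, "y": -104, "z": 122, "rx": 0, "ry": 0, "rz": 14.8},
    {"x": 476, "y": -104, "z": 122, "rx": 0, "ry": 0, "rz": 14.8},
  ],
  hand=60,
  squeeze=40,
)

```text
time: 3.45
tool_pos: [0.5827, -0.254, 0.1692]
tool_rot: [-3.141, 0.001, 0.055]
contact_force: [-0.2, -0.6, 0.9]
opening: 0.0598
grip_force: 0.0
```

```bash
python3 - <<'E'
from h import *
p=read_camera("wrist")
print(ray(p,(320,240)))
for q in("drift_d","shoulder_d"):
    print([(np.round(m["point"],3).tolist(),round(m["confidence"],2)) for m in mark_of(p,q)])
for t in trace(p,"drift_d"):
    print(t["confidence"],t["pixels"].sum(),axis(p,t["pixels"]))
    p["pixels"][cv2.Canny(t["pixels"].astype(np.uint8)*255,50,150)>0]=(0,0,255)
cv2.imwrite("pics/w2.png",p["pixels"])
rows([((.582,-.2555,.0685),down(3))])
E
```

```text
(array([ 0.6539, -0.2496,  0.2611]), array([-0.2605, -0.0036, -0.9655]))
[([0.528, -0.255, 0.013], 0.58)]
[([0.636, -0.253, 0.013], 0.62)]
0.86 7705 ((571.1823120117188, -259.4309387207031), (171.89202880859375, 32.312965393066406), 6.417000770568848)
0.54 513 ((539.5591430664062, -45.954124450683594), (30.639278411865234, 12.045387268066406), 6.743175029754639)
xyz [  1.   -1.  102.4] rot [ 0.  -0.  -0.1] rows>= 2.0
```

View pics/w2.png

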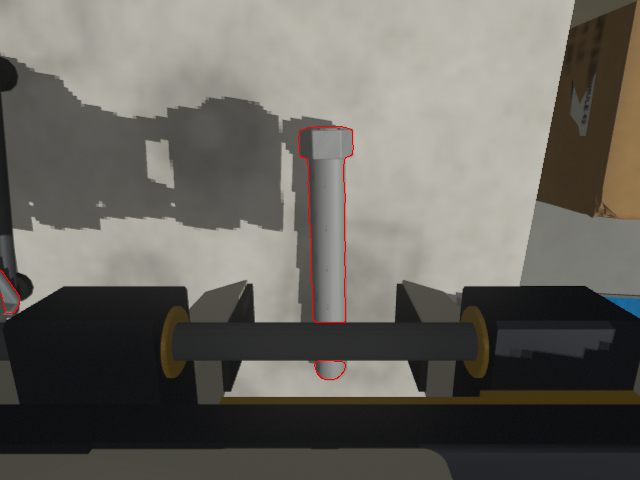

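The drift is upright in the wrist view, axis near column 327 with the head at (327,143), centred between the fingers. I'll go down and grip.

arm_command(
  series=[
    {"x": 0, "y": -1, "z": 50, "rx": 0, "ry": 0, "rz": 0},
    {"x": 0, "y": -1, "z": 90, "rx": 0, "ry": 0, "rz": 0},
    {"x": 0, "y": -1, "z": 101, "rx": 0, "ry": 0, "rz": 0},
    {"x": 0, "y": -1, "z": 101, "rx": 0, "ry": 0, "rz": 0},
  ],
)

```text
time: 4.05
tool_pos: [0.5807, -0.255, 0.0688]
tool_rot: [-3.14, 0.002, 0.051]
contact_force: [-0.1, -0.4, 0.2]
opening: 0.0601
grip_force: 0.0
```

arm_command(
  series=[
    {"x": 0, "y": 0, "z": 0, "rx": 0, "ry": 0, "rz": 0},
    {"x": 0, "y": 0, "z": 0, "rx": 0, "ry": 0, "rz": 0},
    {"x": 0, "y": 0, "z": 0, "rx": 0, "ry": 0, "rz": 0},
    {"x": 0, "y": 0, "z": 0, "rx": 0, "ry": 0, "rz": 0},
    {"x": 0, "y": 0, "z": 0, "rx": 0, "ry": 0, "rz": 0},
  ],
  hand=0,
  squeeze=40,
)

```text
time: 4.55
tool_pos: [0.5821, -0.2544, 0.0697]
tool_rot: [3.141, -0.001, 0.053]
contact_force: [-0.4, -4.4, 2.4]
opening: 0.0246
grip_force: 2.2
```

arm_command(
  series=[
    {"x": 0, "y": 0, "z": 0, "rx": 0, "ry": 0, "rz": 0},
    {"x": 0, "y": 0, "z": 0, "rx": 0, "ry": 0, "rz": 0},
    {"x": 0, "y": 0, "z": -30, "rx": 0, "ry": 0, "rz": 0},
    {"x": 0, "y": 0, "z": -80, "rx": 0, "ry": 0, "rz": 0},
    {"x": 0, "y": 0, "z": -130, "rx": 0, "ry": 0, "rz": 0},
    {"x": 0, "y": 0, "z": -180, "rx": 0, "ry": 0, "rz": 0},
  ],
)

```text
time: 5.15
tool_pos: [0.5813, -0.2537, 0.2499]
tool_rot: [-3.14, 0.002, 0.053]
contact_force: [1.3, -0.5, -3.5]
opening: 0.0207
grip_force: 40.0
```

```bash
cat >> h.py <<'E'
def intool(q):
    s=observe(); return R.from_euler('xyz',s["tool_rot"]).inv().apply(np.array(q)-s["tool_pos"])*1000
E
python3 - <<'E'
from h import *
for n in("wrist","top"):
  p=read_camera(n)
  for q in("drift_d","shoulder_d"):
    print(n,q,[(intool(m["point"]).round(1).tolist(),round(m["confidence"],2)) for m in mark_of(p,q) if np.linalg.norm(intool(m["point"]))<200])
s=observe();print(s["tool_pos"],s["opening"],s["grip_force"])
rows([(rk(-.0025,-.07,.1675),rackR()),(rk(-.0025,-.07,.058+.0575),rackR()), (rk(-.0025,-.07,.050+.0575),rackR())])
E
```

```text
wrist drift_d []
wrist shoulder_d [([53.0, -1.3, 61.5], 0.74)]
top drift_d [([-47.0, 2.4, 56.0], 0.5)]
top shoulder_d [([57.0, 2.5, 50.3], 0.51)]
[ 0.5809 -0.2536  0.2464] 0.02099753805825505 39.975188970565796
xyz [ -18.7 -312.6   33.9] rot [-2.  30.2  6.8] rows>= 6.3
xyz [   7.3 -309.3   78.8] rot [-2.  30.2  6.8] rows>= 6.4
xyz [  11.3 -308.8   85.7] rot [-2.  30.2  6.8] rows>= 6.4
```

arm_command(
  series=[
    {"x": -19, "y": -313, "z": 34, "rx": -2.0, "ry": 30.2, "rz": 6.8},
    {"x": -19, "y": -313, "z": 34, "rx": -2.0, "ry": 30.2, "rz": 6.8},
    {"x": -19, "y": -313, "z": 34, "rx": -2.0, "ry": 30.2, "rz": 6.8},
    {"x": -19, "y": -313, "z": 34, "rx": -2.0, "ry": 30.2, "rz": 6.8},
    {"x": -19, "y": -313, "z": 34, "rx": -2.0, "ry": 30.2, "rz": 6.8},
    {"x": -19, "y": -313, "z": 34, "rx": -2.0, "ry": 30.2, "rz": 6.8},
    {"x": -19, "y": -313, "z": 34, "rx": -2.0, "ry": 30.2, "rz": 6.8},
    {"x": -19, "y": -313, "z": 34, "rx": -2.0, "ry": 30.2, "rz": 6.8},
    {"x": -19, "y": -313, "z": 34, "rx": -2.0, "ry": 30.2, "rz": 6.8},
  ],
)

```text
time: 6.35
tool_pos: [0.5453, 0.058, 0.213]
tool_rot: [3.138, -0.523, -0.066]
contact_force: [-0.3, -0.3, -3.8]
opening: 0.021
grip_force: 40.0
```

```bash
python3 - <<'E'
from h import *
M=cradleR(CY)
inr=lambda q:(M.T@(np.array(q)-C)*1000).round(1).tolist()
p=read_camera("wrist");cv2.imwrite("pics/w3.png",p["pixels"])
for n in("wrist","top","scene"):
  if n!="wrist": p=read_camera(n)
  for q in("shoulder_d","pocket_4","drift_d"):
    print(n,q,[(inr(m["point"]),round(m["confidence"],2)) for m in mark_of(p,q) if m["confidence"]>.3])
s=observe();print(s["time"],s["tool_pos"],s["tool_rot"], inr(s["tool_pos"]),(rackR().inv()*R.from_euler('xyz',s["tool_rot"])).as_rotvec(degrees=True))
E
```

```text
wrist shoulder_d [([46.5, 70.7, 32.9], 0.88), ([54.8, -67.9, 110.6], 0.82), ([48.9, -4.5, 56.3], 0.76), ([45.8, -140.2, 30.2], 0.62)]
wrist pocket_4 [([52.1, -137.7, 33.1], 0.79), ([48.7, 72.1, 34.0], 0.78), ([-61.2, 71.4, 30.5], 0.51)]
wrist drift_d [([-63.9, 74.4, 28.9], 0.93)]
top shoulder_d [([45.3, 72.6, 31.8], 0.98), ([52.6, -71.5, 115.8], 0.83), ([50.8, -139.7, 32.1], 0.78), ([45.4, -1.4, 57.2], 0.77), ([51.1, 141.1, 33.5], 0.65), ([-210.4, -116.9, 58.1], 0.55)]
top pocket_4 [([48.9, -137.9, 29.7], 0.94), ([49.8, 139.8, 36.3], 0.73), ([54.0, -74.0, 33.9], 0.7), ([50.3, 2.9, 33.6], 0.58), ([0.5, 2.2, 1.7], 0.4)]
top drift_d [([-62.0, -143.1, 33.7], 0.94), ([-67.0, 0.1, 36.1], 0.88), ([-61.6, 71.2, 33.7], 0.67), ([-188.8, -228.6, 40.5], 0.64)]
scene shoulder_d [([51.2, 68.1, 36.3], 0.96), ([-209.5, -116.7, 58.3], 0.81), ([55.4, -70.5, 112.1], 0.8), ([46.7, -0.7, 56.7], 0.72)]
scene pocket_4 [([47.2, 1.1, 29.7], 0.86), ([48.1, 139.1, 32.2], 0.84), ([47.5, 68.8, 29.8], 0.69), ([48.5, -71.9, 33.3], 0.58)]
scene drift_d [([-184.5, -224.1, 35.6], 0.96), ([-67.5, 0.5, 36.4], 0.81), ([-57.0, -74.0, 109.0], 0.8), ([-62.8, 68.7, 36.0], 0.73), ([-62.6, -138.4, 31.2], 0.7)]
6.95 [0.5465 0.0571 0.2153] [ 3.1384 -0.528  -0.0685] [-0.8, -70.5, 168.5] [-0.1415  0.2538 -0.0729]
```

View pics/w3.png

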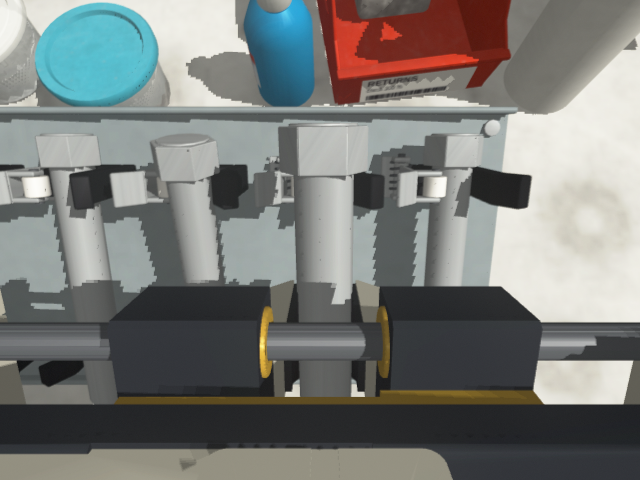

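The wrist view shows the held drift (head at (325,148)) over the empty pocket 4, between the proud drift (185,155) and the home drift in pocket 5 (455,150). Marks put its shoulder at about (54, −70, 112) mm in the rack frame, so I'll lower it to just above the roller.

arm_command(
  series=[
    {"x": -3, "y": 0, "z": 20, "rx": 0, "ry": 0, "rz": 0},
    {"x": -3, "y": 0, "z": 35, "rx": 0, "ry": 0, "rz": 0},
    {"x": -3, "y": 0, "z": 45, "rx": 0, "ry": 0, "rz": 0},
    {"x": -3, "y": 0, "z": 50, "rx": 0, "ry": 0, "rz": 0},
    {"x": -3, "y": 0, "z": 53, "rx": 0, "ry": 0, "rz": 0},
  ],
)

```text
time: 7.45
tool_pos: [0.5724, 0.0558, 0.1709]
tool_rot: [3.138, -0.523, -0.068]
contact_force: [-0.4, 0.6, -3.9]
opening: 0.0211
grip_force: 40.0
```

arm_command(
  series=[
    {"x": 0, "y": 0, "z": 2, "rx": 0, "ry": 0, "rz": 0},
    {"x": 0, "y": 0, "z": 3, "rx": 0, "ry": 0, "rz": 0},
  ],
)

```text
time: 7.65
tool_pos: [0.5742, 0.0559, 0.1695]
tool_rot: [3.137, -0.522, -0.068]
contact_force: [0.5, -0.4, -3.8]
opening: 0.0208
grip_force: 40.0
```

arm_command(
  series=[
    {"x": 0, "y": 0, "z": 2, "rx": 0, "ry": 0, "rz": 0},
    {"x": 0, "y": 0, "z": 3, "rx": 0, "ry": 0, "rz": 0},
  ],
)

```text
time: 7.85
tool_pos: [0.5757, 0.0556, 0.1675]
tool_rot: [3.137, -0.52, -0.068]
contact_force: [-3.0, -3.4, 0.3]
opening: 0.0212
grip_force: 40.0
```

arm_command(
  series=[
    {"x": 0, "y": 0, "z": 2, "rx": 0, "ry": 0, "rz": 0},
    {"x": 0, "y": 0, "z": 3, "rx": 0, "ry": 0, "rz": 0},
  ],
)

```text
time: 8.05
tool_pos: [0.5771, 0.055, 0.1654]
tool_rot: [3.137, -0.517, -0.069]
contact_force: [-5.2, -7.7, -0.0]
opening: 0.021
grip_force: 40.0
```

arm_command(
  series=[
    {"x": 0, "y": 0, "z": 2, "rx": 0, "ry": 0, "rz": 0},
    {"x": 0, "y": 0, "z": 4, "rx": 0, "ry": 0, "rz": 0},
  ],
)

```text
time: 8.25
tool_pos: [0.5792, 0.0548, 0.1625]
tool_rot: [3.136, -0.513, -0.07]
contact_force: [-4.8, -7.7, -4.3]
opening: 0.021
grip_force: 40.0
```

arm_command(
  series=[
    {"x": 0, "y": 0, "z": 2, "rx": 0, "ry": 0, "rz": 0},
    {"x": 0, "y": 0, "z": 4, "rx": 0, "ry": 0, "rz": 0},
  ],
)

```text
time: 8.45
tool_pos: [0.5812, 0.0548, 0.1594]
tool_rot: [3.136, -0.51, -0.07]
contact_force: [-5.5, -7.5, -6.3]
opening: 0.0211
grip_force: 40.0
```

```bash
cat >> h.py <<'E'
inr=lambda q:(cradleR(CY).T@(np.array(q)-C)*1000).round(1).tolist()
def sh(names=("wrist","top","scene")):
  for n in names:
    p=read_camera(n)
    for q in("shoulder_d","drift_d"):
      print(n,q,[(inr(m["point"]),round(m["confidence"],2)) for m in mark_of(p,q) if m["confidence"]>.3])
  s=observe();print(s["time"],s["contact_force"],inr(s["tool_pos"]),(rackR().inv()*R.from_euler('xyz',s["tool_rot"])).as_rotvec(degrees=True))
E
python3 -c "
from h import *
sh()"
```

```text
wrist shoulder_d [([48.1, -4.4, 57.2], 0.91), ([57.0, -72.3, 45.9], 0.61), ([47.2, -143.0, 33.6], 0.58)]
wrist drift_d []
top shoulder_d [([51.4, -140.7, 31.0], 0.81), ([42.5, 69.3, 31.6], 0.65), ([56.0, -71.5, 48.9], 0.6), ([45.2, -2.5, 57.7], 0.59), ([-210.6, -120.1, 55.3], 0.57)]
top drift_d [([-60.8, -139.2, 31.8], 0.93), ([-64.1, 1.5, 34.9], 0.8), ([47.4, 69.2, 35.2], 0.73), ([-61.1, 68.2, 35.9], 0.68), ([-186.9, -229.4, 43.8], 0.67)]
scene shoulder_d [([50.3, 0.3, 57.1], 0.96), ([59.1, -76.2, 43.8], 0.85), ([-207.3, -117.3, 60.4], 0.85), ([51.0, 68.7, 32.9], 0.68), ([-63.7, 66.5, 32.6], 0.62)]
scene drift_d [([-63.5, 68.4, 30.8], 0.97), ([-181.2, -223.1, 36.8], 0.96), ([-62.7, -0.5, 39.8], 0.88), ([-62.2, -143.8, 33.7], 0.74), ([-54.6, -71.6, 44.0], 0.58)]
8.9 [-3.7034 -6.9729 -5.9631] [1.6, -70.4, 102.7] [-0.3204 -0.776  -0.0191]
```

arm_command(
  series=[
    {"x": -2, "y": 0, "z": 2, "rx": 0, "ry": 0, "rz": 0},
    {"x": -3, "y": 0, "z": 4, "rx": 0, "ry": 0, "rz": 0},
  ],
)

```text
time: 9.1
tool_pos: [0.5826, 0.0551, 0.1573]
tool_rot: [3.135, -0.508, -0.07]
contact_force: [-1.8, -7.1, -5.2]
opening: 0.0211
grip_force: 40.0
```

arm_command(
  series=[
    {"x": -1, "y": 0, "z": 2, "rx": 0, "ry": 0, "rz": 0},
    {"x": -2, "y": 0, "z": 4, "rx": 0, "ry": 0, "rz": 0},
  ],
)

```text
time: 9.3
tool_pos: [0.5842, 0.0553, 0.1548]
tool_rot: [3.135, -0.506, -0.07]
contact_force: [0.0, -5.7, -6.4]
opening: 0.021
grip_force: 40.0
```

```bash
python3 -c "
from h import *
s=observe();print(s['qpos'],s['torque']);sh(('scene',))"
```

```text
[-0.0236  0.4595  1.8948 -0.1034  0.2839  1.7105] [-0.775   0.8769 -0.7914]
scene shoulder_d [([53.5, -70.8, 41.3], 0.85), ([-209.8, -115.5, 60.9], 0.81), ([51.1, 67.4, 34.0], 0.59), ([46.9, -1.4, 55.0], 0.55)]
scene drift_d [([-57.2, -67.7, 40.0], 0.97), ([-65.4, 65.4, 30.2], 0.95), ([-65.5, 0.6, 38.0], 0.83), ([-64.0, -137.1, 30.7], 0.66), ([-185.0, -222.1, 37.1], 0.56), ([57.1, -72.7, 39.2], 0.5), ([-1.4, 2.5, -2.3], 0.48)]
9.45 [ 0.4674 -6.8434 -7.6469] [1.6, -69.6, 97.2] [-0.3657 -1.0359 -0.0207]
```

The wrist joint q5 has reached its lower limit (0.28), so the tool tilts about 1°. The drift is already past the roller (axis about 40 mm), so I'll release it and look.

arm_command(
  series=[
    {"x": 0, "y": 0, "z": 0, "rx": 0, "ry": 0, "rz": 0},
    {"x": 0, "y": 0, "z": 0, "rx": 0, "ry": 0, "rz": 0},
    {"x": 0, "y": 0, "z": 0, "rx": 0, "ry": 0, "rz": 0},
  ],
  hand=38,
)

```text
time: 9.75
tool_pos: [0.5854, 0.0565, 0.1564]
tool_rot: [3.136, -0.51, -0.068]
contact_force: [0.8, -0.7, 0.3]
opening: 0.0369
grip_force: 0.0
```

```bash
python3 -c "
from h import *
sh(('top','wrist','scene'))
p=read_camera('wrist');cv2.imwrite('pics/w4.png',p['pixels'])
p=read_camera('scene');cv2.imwrite('pics/s4.png',cv2.resize(p['pixels'][180:380,120:420],None,fx=2,fy=2))"
```

```text
top shoulder_d [([51.6, -73.0, 32.9], 0.87), ([44.4, 70.4, 31.0], 0.8), ([45.9, -2.4, 59.9], 0.76), ([-213.1, -117.7, 55.7], 0.73), ([51.4, -138.8, 33.1], 0.52)]
top drift_d [([-60.3, -143.9, 34.4], 0.74), ([-188.5, -229.0, 41.8], 0.74), ([-62.8, -2.1, 35.7], 0.67), ([-61.6, 70.1, 34.5], 0.65), ([-207.0, -348.6, 40.4], 0.42)]
wrist shoulder_d [([50.5, -6.7, 58.3], 0.95), ([55.9, -69.5, 33.3], 0.89), ([47.7, -138.0, 34.1], 0.8)]
wrist drift_d []
scene shoulder_d [([-206.8, -116.0, 58.6], 0.94), ([48.9, 0.5, 56.2], 0.84), ([51.2, 69.1, 34.3], 0.81), ([53.3, -69.8, 30.3], 0.72)]
scene drift_d [([-66.1, 0.3, 36.2], 0.89), ([-184.7, -221.5, 37.5], 0.76), ([-58.3, -68.7, 34.2], 0.66), ([-62.7, -137.8, 34.3], 0.62)]
10.2 [-0.2743 -0.178   0.5354] [2.4, -68.6, 97.8] [-0.3015 -0.8993 -0.0966]
```

View pics/w4.png

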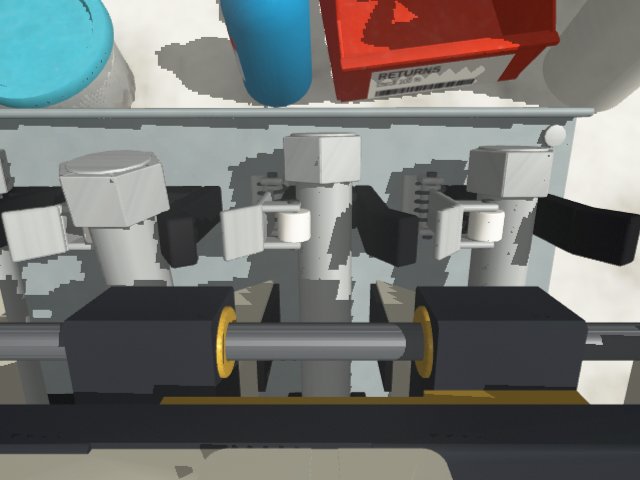

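The wrist view shows the pocket 4 drift home: the roller at (293,225) sits over the shank just as in pocket 5 (485,225), and the shoulder measures about (53, −70, 32). Next I'll retract, close the fingers, and move over the proud drift in pocket 3.

arm_command(
  series=[
    {"x": 0, "y": 0, "z": -50, "rx": 0, "ry": 0, "rz": 0},
    {"x": 0, "y": 0, "z": -90, "rx": 0, "ry": 0, "rz": 0},
    {"x": 0, "y": 0, "z": -90, "rx": 0, "ry": 0, "rz": 0},
  ],
)

```text
time: 10.6
tool_pos: [0.5413, 0.0602, 0.2385]
tool_rot: [3.136, -0.515, -0.068]
contact_force: [-0.6, 0.1, 0.2]
opening: 0.0382
grip_force: 0.0
```

```bash
python3 -c "
from h import *
sh(('wrist',))
rows([(rk(.014,-.001,.18),rackR()),(rk(.014,-.001,.140),rackR()),(rk(.014,-.001,.110),rackR())])"
```

```text
wrist shoulder_d [([53.7, -69.3, 32.8], 0.92), ([48.4, 70.9, 35.4], 0.67), ([46.1, -142.6, 30.9], 0.64), ([46.5, -4.5, 58.5], 0.61)]
wrist drift_d [([-55.4, -66.1, 34.9], 0.56)]
10.75 [0.1242 0.1051 0.2799] [3.7, -68.2, 187.6] [-0.3052 -0.8944 -0.0924]
xyz [ 10.5 -67.2   7.1] rot [0.3 0.9 0.1] rows>= 1.4
xyz [ 11.2 -67.4  47.1] rot [0.3 0.9 0.1] rows>= 1.7
xyz [ 11.6 -67.5  77.1] rot [0.3 0.9 0.1] rows>= 2.1
```

arm_command(
  series=[
    {"x": 10, "y": -67, "z": 7, "rx": 0.3, "ry": 0.9, "rz": 0},
    {"x": 10, "y": -67, "z": 7, "rx": 0.3, "ry": 0.9, "rz": 0},
    {"x": 11, "y": -67, "z": 7, "rx": 0.3, "ry": 0.9, "rz": 0},
    {"x": 11, "y": -67, "z": 40, "rx": 0.3, "ry": 0.9, "rz": 0},
    {"x": 11, "y": -67, "z": 44, "rx": 0.3, "ry": 0.9, "rz": 0},
  ],
  hand=0,
)

```text
time: 11.25
tool_pos: [0.5761, 0.1234, 0.1968]
tool_rot: [3.139, -0.517, -0.068]
contact_force: [-0.5, -1.0, -0.1]
opening: 0.0033
grip_force: 0.0
```

arm_command(
  series=[
    {"x": 0, "y": 0, "z": 2, "rx": 0, "ry": 0, "rz": 0},
    {"x": 0, "y": 0, "z": 4, "rx": 0, "ry": 0, "rz": 0},
  ],
)

```text
time: 11.45
tool_pos: [0.5787, 0.1236, 0.1973]
tool_rot: [3.14, -0.523, -0.069]
contact_force: [0.1, -0.5, 1.4]
opening: 0.0003
grip_force: 0.0
```

arm_command(
  series=[
    {"x": 0, "y": 0, "z": 2, "rx": 0, "ry": 0, "rz": 0},
    {"x": 0, "y": 0, "z": 4, "rx": 0, "ry": 0, "rz": 0},
  ],
)

```text
time: 11.65
tool_pos: [0.5808, 0.1239, 0.1945]
tool_rot: [3.141, -0.525, -0.068]
contact_force: [-0.4, -0.5, -0.0]
opening: 0.0003
grip_force: 0.0
```

arm_command(
  series=[
    {"x": 0, "y": 0, "z": 2, "rx": 0, "ry": 0, "rz": 0},
    {"x": 0, "y": 0, "z": 4, "rx": 0, "ry": 0, "rz": 0},
  ],
)

```text
time: 11.85
tool_pos: [0.5828, 0.1239, 0.1905]
tool_rot: [3.141, -0.524, -0.068]
contact_force: [0.2, 0.0, -0.6]
opening: 0.0005
grip_force: 0.0
```

arm_command(
  series=[
    {"x": 0, "y": 0, "z": 2, "rx": 0, "ry": 0, "rz": 0},
    {"x": 0, "y": 0, "z": 4, "rx": 0, "ry": 0, "rz": 0},
  ],
)

```text
time: 12.05
tool_pos: [0.5849, 0.1242, 0.1874]
tool_rot: [3.141, -0.525, -0.068]
contact_force: [-7.8, 4.7, 8.8]
opening: 0.0005
grip_force: 6.3
```

```bash
python3 -c "
from h import *
s=observe();print(s['qpos'],s['contact_force'],inr(s['tool_pos']))"
```

```text
[ 0.1213  0.4251  1.8378 -0.2623  0.3736  1.9802] [-7.8206  4.6897  8.77  ] [14.3, -0.9, 127.6]
```

arm_command(
  series=[
    {"x": 0, "y": 0, "z": 1.5, "rx": 0, "ry": 0, "rz": 0},
    {"x": 0, "y": 0, "z": 3, "rx": 0, "ry": 0, "rz": 0},
  ],
)

```text
time: 12.25
tool_pos: [0.5865, 0.1248, 0.1855]
tool_rot: [-3.141, -0.526, -0.068]
contact_force: [-6.0, 6.4, 7.8]
opening: 0.0007
grip_force: 5.3
```

arm_command(
  series=[
    {"x": 0, "y": 0, "z": 1.5, "rx": 0, "ry": 0, "rz": 0},
    {"x": 0, "y": 0, "z": 3, "rx": 0, "ry": 0, "rz": 0},
  ],
)

```text
time: 12.45
tool_pos: [0.5883, 0.1248, 0.183]
tool_rot: [-3.141, -0.527, -0.068]
contact_force: [-3.1, 5.1, 7.2]
opening: 0.0003
grip_force: 3.8
```

arm_command(
  series=[
    {"x": 0, "y": 0, "z": 1.5, "rx": 0, "ry": 0, "rz": 0},
    {"x": 0, "y": 0, "z": 3, "rx": 0, "ry": 0, "rz": 0},
  ],
)

```text
time: 12.65
tool_pos: [0.5894, 0.1238, 0.1793]
tool_rot: [3.141, -0.524, -0.068]
contact_force: [0.1, -0.7, -0.3]
opening: 0.0003
grip_force: 0.0
```

```bash
python3 -c "
from h import *
sh(('top','scene','wrist'))
rows([(rk(.014,-.001,.18),rackR())])"
```

```text
top shoulder_d [([50.0, -140.6, 32.8], 0.9), ([-213.2, -118.5, 57.5], 0.77), ([46.6, 2.1, 43.1], 0.75), ([45.5, 70.4, 30.9], 0.69), ([51.3, 70.8, 34.6], 0.53)]
top drift_d [([-61.9, -139.6, 33.1], 0.97), ([-187.4, -228.1, 45.0], 0.79), ([-54.7, -69.7, 31.4], 0.69), ([-1.9, 0.6, 2.4], 0.38)]
scene shoulder_d [([52.8, 68.2, 32.9], 0.78), ([-210.3, -114.8, 57.8], 0.58)]
scene drift_d [([-62.7, 69.1, 32.5], 0.89), ([-70.1, 3.5, 34.9], 0.71), ([-62.6, -140.1, 30.4], 0.69), ([-184.9, -222.4, 37.8], 0.59), ([-59.2, -70.2, 32.0], 0.57)]
wrist shoulder_d [([45.9, 73.0, 33.9], 0.97), ([48.7, -4.1, 30.8], 0.9), ([47.3, -138.8, 30.8], 0.7), ([54.5, -68.7, 32.5], 0.58)]
wrist drift_d []
13.1 [-0.3098 -0.3682  0.491 ] [13.9, -1.5, 118.1] [-0.0123 -0.0192 -0.0855]
xyz [  0.1  -0.5 -61.9] rot [0.  0.  0.1] rows>= 1.2
```

arm_command(
  series=[
    {"x": 0, "y": 0, "z": 3, "rx": 0, "ry": 0, "rz": 0},
    {"x": 0, "y": 0, "z": 6, "rx": 0, "ry": 0, "rz": 0},
  ],
)

```text
time: 13.3
tool_pos: [0.5923, 0.1232, 0.1737]
tool_rot: [3.141, -0.524, -0.068]
contact_force: [0.7, 1.0, -0.0]
opening: 0.0003
grip_force: 0.0
```

arm_command(
  series=[
    {"x": 0, "y": 0, "z": -45, "rx": 0, "ry": 0, "rz": 0},
    {"x": 0, "y": 0, "z": -90, "rx": 0, "ry": 0, "rz": 0},
    {"x": 0, "y": 0, "z": -90, "rx": 0, "ry": 0, "rz": 0},
  ],
  hand=60,
)

```text
time: 13.6
tool_pos: [0.5476, 0.127, 0.2566]
tool_rot: [-3.141, -0.531, -0.068]
contact_force: [-0.4, -0.3, -0.1]
opening: 0.0202
grip_force: 0.0
```

```bash
python3 -c "
from h import *
p=read_camera('wrist');cv2.imwrite('pics/w5.png',p['pixels'])
sh(('top','wrist'))
rows([((.40,0,.25),down(50)),((.4285,-.034,.17),down(100))])"
```

```text
top shoulder_d [([51.8, -138.5, 32.4], 0.88), ([45.2, 1.8, 35.1], 0.87), ([47.9, 70.2, 29.1], 0.83), ([107.4, -36.5, -141.0], 0.72), ([52.1, -68.4, 35.8], 0.54)]
top drift_d [([-55.2, -69.3, 30.0], 0.81), ([-63.5, 67.6, 33.7], 0.79), ([-62.5, -142.2, 33.6], 0.75), ([-187.9, -227.9, 45.1], 0.69)]
wrist shoulder_d [([48.8, -3.3, 33.9], 0.81), ([48.6, -139.6, 33.1], 0.8), ([48.1, 72.7, 34.4], 0.77), ([55.4, -71.8, 32.8], 0.63)]
wrist drift_d []
13.95 [-0.0073 -0.008  -0.2108] [13.2, -1.6, 201.0] [-0.0379 -0.1429 -0.09  ]
xyz [-120.1  136.   -68.4] rot [ 14.1 -27.6 -52.7] rows>= 7.1
xyz [-133.3  167.9   16.4] rot [  27.1  -21.  -101.3] rows>= 12.4
```

View pics/w5.png

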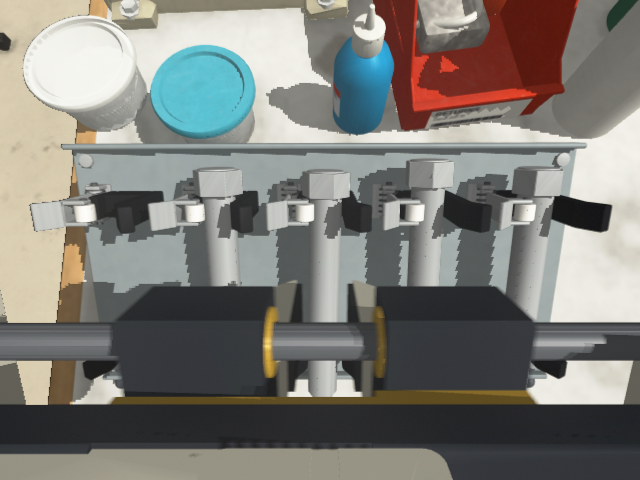

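The wrist view shows four drifts home in pockets 2 to 5, with white rollers at (192,213), (303,212), (414,212) and (523,212) over the shanks. Pocket 1 is empty with its roller at (86,212). Next is spare e.

arm_command(
  series=[
    {"x": -133, "y": 168, "z": 16, "rx": 27.1, "ry": -21, "rz": -101.3},
    {"x": -133, "y": 168, "z": 16, "rx": 27.1, "ry": -21, "rz": -101.3},
    {"x": -133, "y": 168, "z": 16, "rx": 27.1, "ry": -21, "rz": -101.3},
    {"x": -133, "y": 168, "z": 16, "rx": 27.1, "ry": -21, "rz": -101.3},
    {"x": -133, "y": 168, "z": 16, "rx": 27.1, "ry": -21, "rz": -101.3},
    {"x": -133, "y": 168, "z": 16, "rx": 27.1, "ry": -21, "rz": -101.3},
    {"x": -133, "y": 168, "z": 16, "rx": 27.1, "ry": -21, "rz": -101.3},
    {"x": -133, "y": 168, "z": 16, "rx": 27.1, "ry": -21, "rz": -101.3},
    {"x": -133, "y": 168, "z": 16, "rx": 27.1, "ry": -21, "rz": -101.3},
    {"x": -133, "y": 168, "z": 16, "rx": 27.1, "ry": -21, "rz": -101.3},
    {"x": -133, "y": 168, "z": 16, "rx": 27.1, "ry": -21, "rz": -101.3},
    {"x": -133, "y": 168, "z": 16, "rx": 27.1, "ry": -21, "rz": -101.3},
    {"x": -133, "y": 168, "z": 16, "rx": 27.1, "ry": -21, "rz": -101.3},
    {"x": -133, "y": 168, "z": 16, "rx": 27.1, "ry": -21, "rz": -101.3},
    {"x": -133, "y": 168, "z": 16, "rx": 27.1, "ry": -21, "rz": -101.3},
  ],
)

```text
time: 15.45
tool_pos: [0.429, -0.0343, 0.1709]
tool_rot: [3.124, -0.014, 1.68]
contact_force: [0.3, 0.4, -0.1]
opening: 0.0602
grip_force: 0.0
```

```bash
python3 - <<'E'
from h import *
p=read_camera("wrist");cv2.imwrite('pics/w6.png',p['pixels'])
for q in("drift_e","shoulder_e"):
    print([(np.round(m["point"],3).tolist(),intool(m["point"]).round(1).tolist(),round(m["confidence"],2)) for m in mark_of(p,q)])
for t in trace(p,"drift_e"): print(t["confidence"],t["pixels"].sum(),axis(p,t["pixels"]))
s=observe();print(s["time"],s["tool_pos"],s["tool_rot"],s["qpos"])
rows([((.4285,-.034,.17),down(100)),((.4285,-.034,.0685),down(100))])
E
```

```text
[([0.554, -0.013, 0.067], [5.9, 123.6, 106.2], 0.86), ([0.566, 0.062, 0.071], [79.7, 144.5, 104.2], 0.72), ([0.437, -0.09, 0.012], [-59.1, -1.6, 157.6], 0.65)]
[([0.418, 0.019, 0.013], [51.0, -8.4, 158.6], 0.72)]
0.97 4708 ((585.7904052734375, 62.87841033935547), (65.66106414794922, 29.508670806884766), 2.4013631343841553)
0.88 6396 ((596.85546875, -25.9949951171875), (30.90671157836914, 114.00747680664062), 80.62501525878906)
0.83 7794 ((429.74493408203125, -49.157142639160156), (32.70063018798828, 172.7490234375), 8.368705749511719)
0.5 25997 ((599.5419311523438, 36.38987731933594), (185.85792541503906, 120.73004913330078), 86.32034301757812)
15.65 [ 0.4288 -0.0338  0.171 ] [ 3.1216 -0.0164  1.6716] [-0.2707  0.3188  1.9521  0.0297  0.8582 -0.3906]
xyz [-0.2 -0.3  1. ] rot [ 1.2 -0.9 -4.2] rows>= 0.5
xyz [ -1.8  -2.4 102.4] rot [ 1.2 -0.9 -4.2] rows>= 2.0
```

View pics/w6.png

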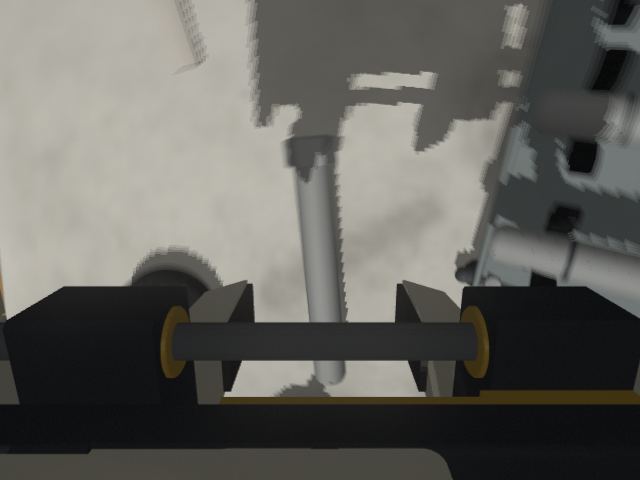

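Spare e is in view between the fingers (head at (313,152), tail at (328,375)), about 4° off the tool axis. I'll correct that while descending, then grip.

arm_command(
  series=[
    {"x": -1, "y": -1, "z": 45, "rx": 1.2, "ry": -0.9, "rz": -4},
    {"x": -2, "y": -2, "z": 85, "rx": 1.2, "ry": -0.9, "rz": -4},
    {"x": -2, "y": -2, "z": 101, "rx": 1.2, "ry": -0.9, "rz": -4},
    {"x": -2, "y": -2, "z": 101, "rx": 1.2, "ry": -0.9, "rz": -4},
  ],
)

```text
time: 16.05
tool_pos: [0.4273, -0.0342, 0.0685]
tool_rot: [-3.137, -0.001, 1.741]
contact_force: [-0.3, 0.1, -0.3]
opening: 0.0601
grip_force: 0.0
```

arm_command(
  series=[
    {"x": 0, "y": 0, "z": 0, "rx": 0, "ry": 0, "rz": 0},
    {"x": 0, "y": 0, "z": 0, "rx": 0, "ry": 0, "rz": 0},
    {"x": 0, "y": 0, "z": 0, "rx": 0, "ry": 0, "rz": 0},
    {"x": 0, "y": 0, "z": 0, "rx": 0, "ry": 0, "rz": 0},
    {"x": 0, "y": 0, "z": 0, "rx": 0, "ry": 0, "rz": 0},
    {"x": 0, "y": 0, "z": 0, "rx": 0, "ry": 0, "rz": 0},
    {"x": 0, "y": 0, "z": 0, "rx": 0, "ry": 0, "rz": 0},
  ],
  hand=0,
  squeeze=40,
)

```text
time: 16.75
tool_pos: [0.4291, -0.0344, 0.071]
tool_rot: [3.141, 0.002, 1.745]
contact_force: [-1.5, 0.7, 5.4]
opening: 0.0211
grip_force: 40.0
```

arm_command(
  series=[
    {"x": 0, "y": 0, "z": -30, "rx": 0, "ry": 0, "rz": 0},
    {"x": 0, "y": 0, "z": -80, "rx": 0, "ry": 0, "rz": 0},
    {"x": 0, "y": 0, "z": -130, "rx": 0, "ry": 0, "rz": 0},
    {"x": 0, "y": 0, "z": -180, "rx": 0, "ry": 0, "rz": 0},
  ],
)

```text
time: 17.15
tool_pos: [0.428, -0.0339, 0.2518]
tool_rot: [-3.14, 0.0, 1.745]
contact_force: [1.7, -0.4, -5.1]
opening: 0.0212
grip_force: 40.0
```

```bash
python3 - <<'E'
from h import *
for n in("wrist","top","scene"):
  p=read_camera(n)
  for q in("drift_d","shoulder_d"):
    print(n,q,[(intool(m["point"]).round(1).tolist(),round(m["confidence"],2)) for m in mark_of(p,q) if np.linalg.norm(intool(m["point"]))<130])
s=observe();print(s["time"],s["tool_pos"],s["tool_rot"],s["opening"],s["grip_force"])
rows([(rk(-.0025,.14,.1675),rackR())])
E
```

```text
wrist drift_d []
wrist shoulder_d [([54.8, -4.0, 58.3], 0.64)]
top drift_d []
top shoulder_d []
scene drift_d [([-55.6, 5.2, 61.9], 0.91)]
scene shoulder_d [([54.7, -2.0, 55.0], 0.91)]
17.6 [ 0.4281 -0.034   0.2487] [-3.1376 -0.0006  1.7445] 0.021429483931225273 39.99846160411835
xyz [273.8 182.3  34.6] rot [-27.3  21.4 101.3] rows>= 12.5
```

arm_command(
  series=[
    {"x": 20, "y": 12, "z": -10, "rx": -27.3, "ry": 21.4, "rz": 101.3},
    {"x": 40, "y": 25, "z": -20, "rx": -27.3, "ry": 21.4, "rz": 101.3},
    {"x": 60, "y": 40, "z": -30, "rx": -27.3, "ry": 21.4, "rz": 101.3},
    {"x": 80, "y": 55, "z": -30, "rx": -27.3, "ry": 21.4, "rz": 101.3},
    {"x": 105, "y": 70, "z": -30, "rx": -27.3, "ry": 21.4, "rz": 101.3},
    {"x": 130, "y": 85, "z": -30, "rx": -27.3, "ry": 21.4, "rz": 101.3},
    {"x": 155, "y": 100, "z": -30, "rx": -27.3, "ry": 21.4, "rz": 101.3},
    {"x": 180, "y": 115, "z": -30, "rx": -27.3, "ry": 21.4, "rz": 101.3},
    {"x": 205, "y": 130, "z": -30, "rx": -27.3, "ry": 21.4, "rz": 101.3},
    {"x": 230, "y": 150, "z": -30, "rx": -27.3, "ry": 21.4, "rz": 101.3},
    {"x": 255, "y": 165, "z": -30, "rx": -27.3, "ry": 21.4, "rz": 101.3},
    {"x": 274, "y": 182, "z": -30, "rx": -27.3, "ry": 21.4, "rz": 101.3},
    {"x": 274, "y": 182, "z": -30, "rx": -27.3, "ry": 21.4, "rz": 101.3},
    {"x": 274, "y": 182, "z": -30, "rx": -27.3, "ry": 21.4, "rz": 101.3},
    {"x": 274, "y": 182, "z": 10, "rx": -27.3, "ry": 21.4, "rz": 101.3},
    {"x": 274, "y": 182, "z": 34, "rx": -27.3, "ry": 21.4, "rz": 101.3},
    {"x": 274, "y": 182, "z": 34, "rx": -27.3, "ry": 21.4, "rz": 101.3},
  ],
)

```text
time: 19.3
tool_pos: [0.558, 0.2659, 0.2097]
tool_rot: [3.134, -0.516, -0.068]
contact_force: [-0.6, 0.6, -4.5]
opening: 0.0211
grip_force: 40.0
```

```bash
python3 - <<'E'
from h import *
sh()
p=read_camera("top");print([(inr(m["point"]),round(m["confidence"],2)) for m in mark_of(p,"pocket_1")])
s=observe();print(s["time"],s["qpos"],s["grip_force"])
rows([(rk(-.0045,.14,.118),rackR())])
E
```

```text
wrist shoulder_d [([48.8, -1.4, 32.9], 0.88), ([46.5, 137.2, 104.1], 0.71), ([46.2, 73.2, 36.7], 0.69), ([106.8, -36.7, -138.5], 0.4)]
wrist drift_d []
top shoulder_d [([46.2, 71.9, 31.0], 0.98), ([50.2, -0.7, 32.9], 0.95), ([53.0, -65.3, 35.3], 0.94), ([52.2, -141.7, 30.5], 0.64), ([49.7, 140.0, 112.3], 0.62)]
top drift_d [([-66.6, 3.4, 33.4], 0.97), ([-59.8, -140.7, 36.8], 0.73), ([-59.4, 140.6, 105.3], 0.73), ([-62.5, 70.6, 37.1], 0.72), ([-54.7, -68.1, 31.4], 0.59)]
scene shoulder_d [([55.1, 138.1, 117.6], 0.73)]
scene drift_d [([-67.1, 4.0, 35.1], 0.92), ([-53.6, 145.3, 108.1], 0.92), ([-65.8, 65.7, 32.6], 0.78), ([-57.3, -71.0, 31.3], 0.77), ([-61.4, -141.2, 31.7], 0.64)]
19.75 [ 0.0907  0.65   -4.3484] [0.1, 140.1, 170.4] [0.0048 0.3004 0.0447]
[([50.2, -135.6, 32.4], 0.94), ([49.3, 1.8, 35.9], 0.93), ([53.7, -72.1, 34.9], 0.77), ([49.1, 139.5, 33.5], 0.61), ([44.9, 71.8, 31.0], 0.18)]
19.85 [ 0.4176  0.4402  1.707  -0.4561  0.5662  2.3935] 39.99816298484802
xyz [-4.4  0.  52. ] rot [ 0.  -0.3 -0. ] rows>= 1.0
```

arm_command(
  series=[
    {"x": -2, "y": 0, "z": 20, "rx": 0, "ry": 0, "rz": 0},
    {"x": -2, "y": 0, "z": 35, "rx": 0, "ry": 0, "rz": 0},
    {"x": -2, "y": 0, "z": 45, "rx": 0, "ry": 0, "rz": 0},
    {"x": -2, "y": 0, "z": 51, "rx": 0, "ry": 0, "rz": 0},
    {"x": -2, "y": 0, "z": 54, "rx": 0, "ry": 0, "rz": 0},
  ],
)

```text
time: 20.35
tool_pos: [0.5864, 0.2652, 0.1678]
tool_rot: [3.141, -0.527, -0.07]
contact_force: [-1.1, -0.4, -3.9]
opening: 0.0208
grip_force: 40.0
```

arm_command(
  series=[
    {"x": 0, "y": 0, "z": 2, "rx": 0, "ry": 0, "rz": 0},
    {"x": 0, "y": 0, "z": 4, "rx": 0, "ry": 0, "rz": 0},
  ],
)

```text
time: 20.55
tool_pos: [0.5878, 0.2645, 0.1651]
tool_rot: [3.14, -0.526, -0.071]
contact_force: [-5.0, -5.4, -1.4]
opening: 0.021
grip_force: 40.1
```

arm_command(
  series=[
    {"x": 0, "y": 0, "z": 2, "rx": 0, "ry": 0, "rz": 0},
    {"x": 0, "y": 0, "z": 4, "rx": 0, "ry": 0, "rz": 0},
  ],
)

```text
time: 20.75
tool_pos: [0.5898, 0.264, 0.1619]
tool_rot: [3.14, -0.526, -0.071]
contact_force: [-4.6, -5.5, -2.0]
opening: 0.021
grip_force: 40.1
```

arm_command(
  series=[
    {"x": 0, "y": 0, "z": 2, "rx": 0, "ry": 0, "rz": 0},
    {"x": 0, "y": 0, "z": 4, "rx": 0, "ry": 0, "rz": 0},
  ],
)

```text
time: 20.95
tool_pos: [0.5918, 0.2639, 0.1583]
tool_rot: [3.14, -0.526, -0.071]
contact_force: [-2.6, -4.7, -3.7]
opening: 0.0208
grip_force: 40.1
```

arm_command(
  series=[
    {"x": 0, "y": 0, "z": 2, "rx": 0, "ry": 0, "rz": 0},
    {"x": 0, "y": 0, "z": 4, "rx": 0, "ry": 0, "rz": 0},
  ],
)

```text
time: 21.15
tool_pos: [0.5939, 0.2638, 0.1546]
tool_rot: [3.14, -0.526, -0.071]
contact_force: [-0.5, -6.1, -4.9]
opening: 0.021
grip_force: 40.0
```

```bash
python3 -c "
from h import *
sh(('scene','wrist'))"
```

```text
scene shoulder_d [([53.9, 138.5, 42.9], 0.7), ([49.1, -137.6, 31.0], 0.61), ([-208.0, -344.4, 35.6], 0.54)]
scene drift_d [([-63.3, 66.2, 31.4], 0.97), ([-60.2, 140.6, 38.3], 0.87), ([-57.5, -69.6, 33.0], 0.6), ([-68.3, 2.1, 35.2], 0.57), ([-63.8, -138.5, 35.0], 0.55)]
wrist shoulder_d [([47.9, 132.8, 40.1], 0.88), ([47.1, 72.9, 32.5], 0.87)]
wrist drift_d []
21.45 [ 0.3768 -5.6767 -6.7444] [-2.7, 139.0, 99.4] [-0.1338  0.1425  0.0581]
```

arm_command(
  series=[
    {"x": 0, "y": 0, "z": 2, "rx": 0, "ry": 0, "rz": 0},
    {"x": 0, "y": 0, "z": 4, "rx": 0, "ry": 0, "rz": 0},
  ],
)

```text
time: 21.65
tool_pos: [0.596, 0.2637, 0.1509]
tool_rot: [3.14, -0.526, -0.071]
contact_force: [1.1, -3.9, -6.5]
opening: 0.0208
grip_force: 40.0
```

arm_command(
  series=[
    {"x": 0, "y": 0, "z": 0, "rx": 0, "ry": 0, "rz": 0},
    {"x": 0, "y": 0, "z": 0, "rx": 0, "ry": 0, "rz": 0},
    {"x": 0, "y": 0, "z": 0, "rx": 0, "ry": 0, "rz": 0},
    {"x": 0, "y": 0, "z": 0, "rx": 0, "ry": 0, "rz": 0},
  ],
  hand=38,
)

```text
time: 22.05
tool_pos: [0.5967, 0.2652, 0.1523]
tool_rot: [-3.141, -0.529, -0.07]
contact_force: [0.6, 0.1, -0.6]
opening: 0.0381
grip_force: 0.0
```

arm_command(
  series=[
    {"x": 0, "y": 0, "z": -50, "rx": 0, "ry": 0, "rz": 0},
    {"x": 0, "y": 0, "z": -100, "rx": 0, "ry": 0, "rz": 0},
    {"x": 0, "y": 0, "z": -140, "rx": 0, "ry": 0, "rz": 0},
    {"x": 0, "y": 0, "z": -140, "rx": 0, "ry": 0, "rz": 0},
  ],
)

```text
time: 22.45
tool_pos: [0.5259, 0.2713, 0.2787]
tool_rot: [-3.135, -0.537, -0.071]
contact_force: [0.4, 0.2, 0.3]
opening: 0.0382
grip_force: 0.0
```

```bash
python3 -c "
from h import *
p=read_camera('wrist');a=p['pixels']
sh()
cv2.imwrite('pics/w7.png',a)
for q in('oil_can','flux_bottle'): print([m['point'] for m in mark_of(read_camera('top'),q)][:1])"
```

```text
wrist shoulder_d [([49.4, 72.3, 33.8], 0.95), ([49.8, 0.9, 33.9], 0.89), ([47.5, 139.1, 31.1], 0.64), ([53.4, -70.5, 32.0], 0.63)]
wrist drift_d [([-55.1, -65.3, 34.0], 0.91), ([-66.8, 139.5, 34.3], 0.64)]
top shoulder_d [([47.4, 71.8, 29.6], 0.93), ([49.8, -136.2, 31.4], 0.91), ([43.1, 0.0, 31.3], 0.91), ([47.7, 138.6, 34.6], 0.72), ([54.1, -70.0, 33.2], 0.58), ([50.6, 3.8, 33.4], 0.36)]
top drift_d [([-64.0, 4.7, 33.6], 0.94), ([-60.7, -141.0, 31.6], 0.9), ([-63.6, 68.9, 33.2], 0.77), ([-52.6, -67.1, 31.5], 0.74), ([-60.8, 135.5, 36.5], 0.59)]
scene shoulder_d [([52.1, -140.0, 32.1], 0.95)]
scene drift_d [([-64.6, -139.3, 29.7], 0.95), ([-67.2, 4.6, 34.6], 0.7), ([-63.0, 66.8, 32.3], 0.69), ([-60.4, -70.5, 34.6], 0.66), ([-60.7, 146.6, 31.3], 0.59)]
22.95 [0.6084 0.0152 1.2426] [-3.3, 139.9, 234.6] [-0.0797  0.1372  0.0123]
[[0.6506, -0.0211, 0.1221]]
[[0.7974, 0.0768, 0.0005]]
```

View pics/w7.png

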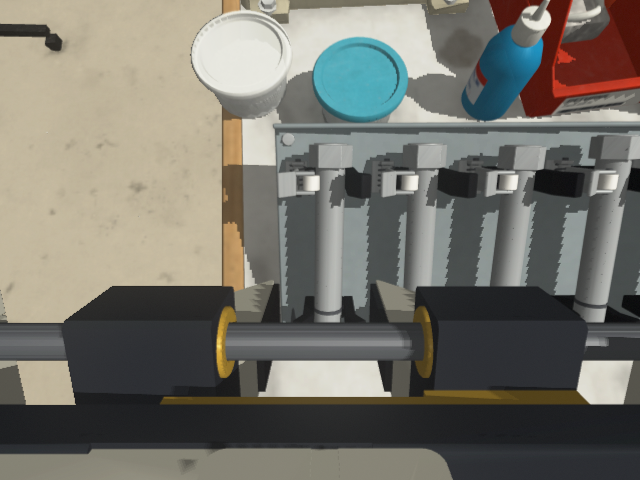

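The wrist view shows pocket 1 filled too: rollers over the shanks at (312,183), (408,183), (508,183) and (606,182), and the flux bottle upright. One averaged check before handing in.

```bash
python3 - <<'E'
from h import *
D={}
for k in range(3):
  for n in("top","scene","wrist"):
    p=read_camera(n)
    for q,x0 in(("shoulder_d",50),("drift_d",-62)):
      for m in mark_of(p,q):
        v=np.array(inr(m["point"]))
        for i,y in enumerate(PY):
          if m["confidence"]>.4 and np.linalg.norm(v-[x0,y*1000,32])<20: D.setdefault((i+1,q),[]).append(v)
for i in range(1,6):
  a,b=[np.array(D.get((i,q),[[np.nan]*3])) for q in("shoulder_d","drift_d")]
  d=a.mean(0)-b.mean(0);print(i,len(a),len(b),a.mean(0),b.mean(0),"ang",d[1]/112,d[2]/112)
p=read_camera("top")
for q in("oil_can","flux_bottle"): print([(m["point"],m["confidence"]) for m in mark_of(p,q)])
print(observe()["time"])
E
```

```text
1 5 8 [ 45.9  139.18  33.04] [-63.5  140.1   32.45] ang -0.008214285714285603 0.00526785714285711
2 6 6 [47.2667 70.5    32.7833] [-63.7833  67.8833  33.3   ] ang 0.02336309523809518 -0.0046130952380952295
3 6 6 [47.4333  0.2667 32.9167] [-65.9      3.8167  34.5333] ang -0.03169642857142858 -0.014434523809523814
4 5 9 [ 54.   -71.06  32.42] [-55.2889 -68.5667  32.6   ] ang -0.022261904761904816 -0.0016071428571428545
5 6 6 [  50.8    -138.9167   32.9333] [ -61.9667 -140.0167   32.9667] ang 0.009821428571428774 -0.00029761904761909416
[([0.4182, -0.2139, 0.0005], 0.86), ([0.5628, 0.1291, 0.0645], 0.67), ([0.5553, -0.0153, 0.0693], 0.66)]
[([0.7964, 0.0743, 0.0025], 0.59)]
24.65
```

All five drifts read as home within tolerance, the can and bottle are standing, and the gripper is clear.

```bash
python3 -c "
from h import *
print(hand_in())"
```

```text
the job is handed in; nothing more can be done
None
```

I handed the job in at about 25 s: both spares are in pockets 1 and 4, the proud drift in pocket 3 is pressed home, and nothing was knocked over; my last camera check put all five drifts within tolerance with rollers over the shanks, but no verdict came back.

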